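Set the tray for an eye wash

ROBOT

A 7-joint arm with a two-finger parallel gripper is mounted at the origin on the work surface. World frame = base frame: x ahead of the robot, y to its left, z up, the work surface at z = 0. Lengths are in mm, angles in rad, forces in N, time in s.
With the tool pointing down it reaches from about 400 to 875 mm from the base axis. Payload 19.3 kg.
Tool frame: the origin (TCP) lies between the finger pads; the fingertips stand 14 mm ahead of it and the grasp point (between the pads) lies 5 mm behind it; z points along the fingers, y is the line along which they close (so a half turn about z gives the same grasp; the last joint's range is limited). The gripper opens to 85 mm and grips with 20 to 120 N. Pads are 22 mm wide; open, the fingers measure 114 mm over their backs; the gripper's body (76 mm by 85 mm) begins 54 mm behind the grasp point. The pads swing forward as they close: fully open they stand 13 mm farther back than shut.
Start: joints at [-1.29, 0.521, -0.036, 1.599, 0.021, 1.021, -0.113], TCP at [214.799, 586.921, 245.291] pointing down, gripper open.
Joint ranges: [-2.91, 2.91], [-0.3, 2.13], [-1.5, 1.42], [0.17, 2.43], [-1.26, 4.41], [0.16, 1.93], [-2.52, 2.52]. Speed limits (rad/s): [1.89, 1.89, 2.39, 2.39, 3.01, 3.01, 3.01].

INTERFACE

Orientations are given as a rotation vector (axis times angle).
In Python, from rig import sensors, viewer, sign_off gives the robot as it stands.
- The arm moves only by the tool step_arm, never from a script. Its argument "plan" is a list of rows, each an object with "rotation": the turn, a rotation vector about the tool's x, y, z in degrees, a list of three; "offset": the shift along the tool's x, y, z in m, a list of three; "grip": the opening, from -1 (shut) to 1 (fully open). A call has 1 to 8 rows; each row shifts and turns the commanded pose from where the row before left it, along the tool's axes as they then stand; what a row does not reach is not made up. A row lasts 1/10 s, in which the tool goes at most 50 mm and 8.59 degrees, less where a joint would pass 70% of its speed; a pose out of reach is approached as far as the arm can. A call is refused whole if a number of a shift passes 0.05 or a number of a turn 8.59, either way. A call with a gripper value outside its range is refused whole. The fingers move at their own pace and stop on an object; the grip force is fixed at half the most. Time passes only in rows, so rows that do not move let the fingers close. It gives the time, the measured TCP pose, the force, the opening and the grip force at its end, in the units of the state.
- sensors.sense(): the state, without advancing time (a new reading comes with each control period).
- viewer.camera(name): name is "scene" or "top" or "wrist"; returns (picture, depth): 420x560x3 uint8, red, green, blue; 420x560 float32, mm along the optical axis (not along the pixel's ray), 0 where there is no reading.
- viewer.camera_model(name): a dict with "fovy" (degrees; the focal length in pixels is half the picture's height over the tangent of half this angle, whatever the lens; pixels are square), "cx", "cy" (the principal point, pixels), "distortion" ([k1, k2, p1, p2, k3] as OpenCV has them; the pictures are not rectified), "view" (4x4, takes a point from world to camera coordinates). Camera axes: x right, y up, looking along -z (the intrinsics and any distortion apply to the point x, -y, -z); pixel columns grow to the right and rows downward; lengths in mm; the calibration is good to about 2 mm. A picture is of the moment at which its call begins: read the wrist's pose just before it. camera_model takes no time and is no camera call; for the wrist camera it gives the pose at the moment of the call.
- sign_off(): hands the job in; it is judged then, once.
The state is a dict: "clock": time; "q": joint angles; "qd": joint speeds; "tau": joint torques, N m; "tcp_pos": TCP position; "ee_rot": TCP orientation; "force": force on the tool from outside, world axes, zero at the start; "moment": the same for the moment, N m; "finger_gap": finger opening in mm; "gripper_force": force on a finger pad.
Only numpy, scipy, OpenCV 4.12 (cv2) and the standard library are available. Lean on these libraries where they do the work, as an engineer would, in place of code of your own. Each camera call takes 0.05 s, during which the arm holds its last target. There are 200 camera calls.

TASK

Set the steel tray for an eye wash, leaving the steel bowl and the dressing tin where they stand in it: the eye cup midway between bowl and dressing tin, the saline bottle squarely behind the bowl, the eye-drop bottle squarely behind the eye cup, the torch lying crosswise along the front of the tray, centred in front of the eye cup, and the safety-pin tin in the middle of the dressing tin's lid. The tray's front is its long side nearest the robot; all but the torch stand upright, and the antiseptic bottle and the tape on the mat are not needed and stay where they are.

Things in the scene. Friction and masses are not known exactly. Their poses are not given: they have to be found in the camera images.
- tray: shallow rectangular stainless-steel instrument tray fixed on the table, to the left or right of the robot's middle, 276 mm front to back by 316 mm across; rim 15 mm high, walls 3 mm, floor 3 mm thick. Origin: centre of its underside, on the table (inner floor 3 mm higher). x points to the tray's back (away from the robot), y to its left, z up; it is turned up to about 10 degrees.
- bowl: open round steel bowl (gallipot), 76 mm across the rim, 42 mm high, loose, standing in the left or the right half of the tray a little behind its middle. Origin: centre of its underside; at the start its axes are parallel to the tray's, x to the tray's back.
- dressing_tin: closed steel dressing tin with a flat lid, rectangular, 90 mm front to back (its x), 80 mm across (its y), 45 mm high, loose, standing in the other half of the tray, about 190 mm centre to centre from the bowl. Origin: centre of its underside, so the lid's top is 45 mm above it; at the start its axes are parallel to the tray's, x to the tray's back.
- saline: white plastic saline bottle, round, 50 mm diameter up to 98 mm, then a shoulder and a 25 mm screw cap; 130 mm high, about 0.15 kg; the tallest thing on the mat. Stands upright on a grey-green vinyl mat beside the tray (mat top 3 mm above the table). Origin: centre of its underside, z up.
- eye_cup: clear plastic eye cup (eye bath): oval cup on a short stem and a round 34 mm foot, 54 mm high; the oval is 40 mm along its x and 52 mm along its y, its side nearly upright from 26 to 51 mm above the foot; 30 g. Stands upright on the mat. Origin: centre of the foot's underside, z up.
- torch: grey and black plastic torch, 140 mm long, lying on the mat on a flat of its six-sided head (34 mm long) and tail (14 mm long), which are 36 mm across flats, 42 mm across corners; the barrel between is 29 mm in diameter with its axis 18 mm above the support. Origin: at mid-length, on the support under the barrel; x runs along the torch towards the lens; z up. It may be left with its lens to either side.
- pin_tin: flat round steel safety-pin tin, 56 mm in diameter (lid, 15 to 24 mm up; below it the body is 53 mm), 24 mm high, with a 12 mm wide hanging tab that sticks out 11 mm beyond the lid along its +x, 19 mm up; 70 g. Lies flat on the mat. Origin: centre of its underside, z up.
- drops: small white plastic eye-drop bottle, round, 26 mm in diameter up to 36 mm, with a narrow pointed cap, 63 mm high, 25 g. Stands upright on the mat. Origin: centre of its underside, z up.
- antiseptic: bystander on the mat: brown glass antiseptic bottle with a black cap, 52 mm in diameter, 92 mm high; not needed, leave it alone. Origin: centre of its underside.
- tape: bystander on the mat: roll of adhesive tape lying flat, 58 mm outside, 34 mm hole, 25 mm high; not needed, leave it alone. Origin: centre of its underside.
Things that resemble listed ones, but are neither listed nor needed, are in the scene too. What is shaped like the pin_tin but orange or red is not meant.

How it is judged (in metres and radians):
At the end, for the whole second after the job is handed in: At rest on the tray floor: eye cup within 15 mm of midway; saline 58-110 mm behind the bowl's centre, 15 mm sideways; drops behind and torch in front of the row, within 22 and 25 mm of the tray's centre line, torch crosswise to 0.2 rad; pin tin flat on the lid, centred to 13 mm (horizontal distance between eye_cup and bowl below 0.11 m and horizontal distance between eye_cup and dressing_tin below 0.11 m and x of eye_cup in the frame of bowl between -0.02 and 0.02 m and z of each of eye_cup, saline, drops in the frame of tray below 0.007 m and angle between each of eye_cup, saline, drops, pin_tin's own z axis and vertical below 0.12 rad and linear speed of each of eye_cup, saline, drops, torch, pin_tin below 0.01 m/s and x of saline in the frame of bowl between 0.058 and 0.11 m and y of saline in the frame of bowl between -0.015 and 0.015 m and x of drops in the frame of tray between 0.042 and 0.125 m and y of drops in the frame of tray between -0.022 and 0.022 m and x of torch in the frame of tray between -0.122 and -0.055 m and y of torch in the frame of tray between -0.025 and 0.025 m and angle between the x axis of torch and the y axis of tray, either way round below 0.2 rad and angle between torch's own x axis and vertical between 1.48 and 1.66 rad and z of torch in the frame of tray below 0.008 m and horizontal distance between pin_tin and dressing_tin below 0.013 m and z of pin_tin in the frame of dressing_tin between 0.042 and 0.05 m); the robot touches nothing.
It fails at once if the bowl or the dressing tin is pushed more than 15 mm or tipped (distance of any of bowl, dressing_tin from where it was at the start of the episode above 0.015 m or angle between any of bowl, dressing_tin's own z axis and vertical above 0.3 rad).
It fails at once if the antiseptic bottle or the tape is pushed more than 25 mm or tipped (distance of any of antiseptic, tape from where it was at the start of the episode above 0.025 m or angle between any of antiseptic, tape's own z axis and vertical above 0.3 rad).
It also fails if it takes over 131 s, if anything falls off the work surface, if the arm or the gripper's body presses on something with over 40 N, if the wrist force passes 120 N, or if a joint passes its speed limit or range.

## Working session

There is one attempt and no reset: what is moved stays moved. The work goes in short steps, Python scripts to look and compute and a tool call to move; the robot and the scene stay as the last step left them, time stands still between calls to the robot, and variables do not carry over. Pictures are saved under pics/ and viewed, at most 14 in all, crops included, and the job is handed in when it is done.

Besides the shell and the picture viewer there is one more tool, called after "Request:" in YAML: its name, and indented under it one key for each argument. step_arm: Moves the arm, as the interface text tells. Its arguments: {"type":"object","properties":{"plan":{"type":"array"}},"required":["plan"]}

```bash
ls; mkdir -p pics; python3 - <<'E'
from rig import sensors, viewer
import cv2,numpy as np
s=sensors.sense();print(s)
for n in("scene","top"):
    im,d=viewer.camera(n);cv2.imwrite(f"pics/{n}0.png",im[:,:,::-1]);np.savez(f"{n}0.npz",im=im,d=d)
    m=viewer.camera_model(n);print(n,m,d.min(),d.max())
print(viewer.camera_model("wrist"))
E
```

```text
pics
{'clock': 0.0, 'q': array([-1.29021457,  0.52201394, -0.03632619,  1.59997084,  0.02122207,
        1.02106278, -0.11282545]), 'qd': array([-0.00063493, -0.00032744,  0.00014519,  0.00029932, -0.00306913,
        0.00022226, -0.00010446]), 'tau': array([ 4.02923270e-04, -9.27095532e+01,  1.97983302e+00, -3.69929123e+01,
        1.78451330e-02,  8.22782546e-03, -2.32129921e-06]), 'tcp_pos': array([214.70673158, 586.65169071, 244.73908272]), 'ee_rot': array([-5.48209152e-01, -3.09329564e+00,  1.67313950e-03]), 'force': array([-0.00970325,  1.1979314 ,  0.31302047]), 'moment': array([-4.25017135e-03, -8.32056041e-05, -6.95602891e-04]), 'gripper_force': 0.0, 'finger_gap': 85.3143250526615}
scene {'fovy': 44.7013762075633, 'cx': 281.13521101691987, 'cy': 208.65226934896984, 'distortion': array([-0.04730764,  0.        ,  0.        ,  0.        ,  0.        ]), 'view': array([[-7.26464391e-01,  6.86810229e-01,  2.32636620e-02,
         3.19220307e+02],
       [-3.65672748e-01, -4.15004268e-01,  8.33099573e-01,
         9.86496143e+01],
       [ 5.81835828e-01,  5.96710286e-01,  5.5263
[... 481 characters left out ...]
,
       [-1.06968434e-01,  1.51839727e-02,  9.94146469e-01,
        -1.20603481e+03],
       [ 0.00000000e+00,  0.00000000e+00,  0.00000000e+00,
         1.00000000e+00]])} 0.0 1321.1284
{'fovy': 63.57559474394912, 'cx': 281.41982734819936, 'cy': 213.91705033996948, 'distortion': array([0.01093064, 0.        , 0.        , 0.        , 0.        ]), 'view': array([[ 3.43683699e-01,  9.39085159e-01, -7.60588524e-04,
        -6.24160281e+02],
       [-9.06045423e-01,  3.31378745e-01, -2.63191602e-01,
         3.42378151e+01],
       [-2.46907285e-01,  9.11437911e-02,  9.64743283e-01,
        -3.79195982e+02],
       [ 0.00000000e+00,  0.00000000e+00,  0.00000000e+00,
         1.00000000e+00]])}
```

View pics/top0.png

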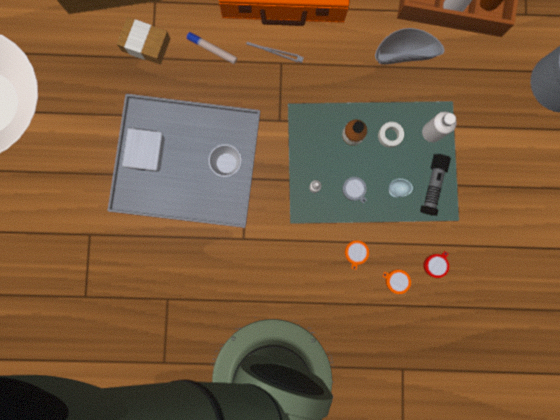

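View pics/scene0.png

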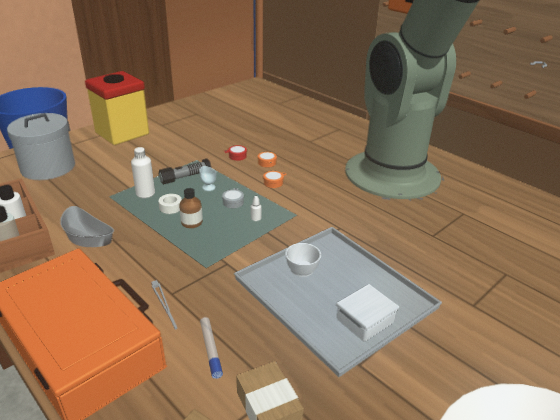

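The top view has the tray at left, with the tin at (142,150) and the bowl at (225,160). On the mat are the saline (437,127), torch (436,185), eye cup (400,188), pin tin (355,189) and drops (316,186), plus bystanders antiseptic (355,131) and tape (391,133). The orange and red tins are off the mat.

```bash
cat > h.py <<'E'
import numpy as np,cv2
from rig import sensors,viewer
from scipy.spatial.transform import Rotation as R
def K(m):
    f=210/np.tan(np.radians(m["fovy"]/2)); return np.array([[f,0,m["cx"]],[0,f,m["cy"]],[0,0,1.]])
def rays(px,m):
    n=cv2.undistortPoints(np.array(px,float).reshape(-1,1,2),K(m),m["distortion"])[:,0]
    return np.c_[n[:,0],-n[:,1],-np.ones(len(n))]
def plane(px,m,z):
    "pixels -> world points at height z"
    V=m["view"];d=rays(px,m)@V[:3,:3];c=-V[:3,:3].T@V[:3,3]
    return c+d*((z-c[2])/d[:,2])[:,None]
def cloud(d,m):
    "depth image -> HxWx3 world points"
    v,u=np.mgrid[:420,:560];r=rays(np.c_[u.ravel(),v.ravel()],m)*d.reshape(-1,1)
    P=((r-m["view"][:3,3])@m["view"][:3,:3]).reshape(420,560,3);P[d==0]=np.nan;return P
E
python3 - <<'E'
from h import *
np.set_printoptions(precision=1,suppress=True)
z=np.load("top0.npz");im,d=z["im"],z["d"];m=viewer.camera_model("top");P=cloud(d,m)
print("table z",np.nanmedian(P[235:300,250:290,2]),"mat z",np.nanmedian(P[150:170,300:340,2]),"trayfloor",np.nanmedian(P[190:210,150:200,2]))
hsv=cv2.cvtColor(im,cv2.COLOR_RGB2HSV)
# tray: low-saturation blob
b=((hsv[...,1]<70)&(hsv[...,2]>60)).astype(np.uint8);b[:,:100]=0;b[:,268:]=0;b[:85]=0;b[235:]=0
c=max(cv2.findContours(b,0,1)[0],key=cv2.contourArea);q=cv2.approxPolyDP(c,8,True)[:,0];print("tray px",q.tolist())
W=plane(q,m,12);print(W);
r=cv2.minAreaRect(plane(c[:,0],m,12)[:,:2].astype(np.float32));print("rect",r)
def obj(name,u,v,zlo,zhi,rad=25):
    Q=P[v-rad:v+rad,u-rad:u+rad].reshape(-1,3);Q=Q[(Q[:,2]>zlo)&(Q[:,2]<zhi)]
    if len(Q)<3: print(name,"none",len(Q));return
    (cx,cy),r=cv2.minEnclosingCircle(Q[:,:2].astype(np.float32));print(name,len(Q),"mec",cx,cy,r,"med",np.median(Q,0),"max",Q[:,2].max(),cv2.minAreaRect(Q[:,:2].astype(np.float32)))
obj("tin",142,150,38,60,28);obj("bowl",225,160,34,60)
obj("pin",355,189,18,40,16);obj("tape",391,133,18,40,16);obj("anti",355,131,60,110,18);obj("saline",440,122,115,145);obj("saline_body",440,126,60,105)
obj("drops",316,186,20,80,10);obj("cup",400,188,10,80,16);obj("torch",436,185,12,60,32)
E
```

```text
table z 0.8901373672313106 mat z 3.898398237729172 trayfloor 3.9199520413418973
tray px [[126, 94], [108, 210], [244, 227], [259, 110]]
[[653.2 368.3  12. ]
 [375.4 393.2  12. ]
 [345.4  76.4  12. ]
 [625.8  51.   12. ]]
rect ((500.1138916015625, 222.1360626220703), (323.85308837890625, 283.6113586425781), 84.8534164428711)
tin 1424 mec 514.3516235351562 314.2000732421875 58.81087875366211 med [513.9 313.4  48.8] max 55.56542058033773 ((515.5626831054688, 313.9980163574219), (83.0403823852539, 94.24668884277344), 84.83930206298828)
bowl 223 mec 495.2124328613281 124.33304595947266 38.01766586303711 med [505.2 131.4  43.9] max 52.26911033522575 ((495.2239685058594, 123.70527648925781), (73.8611068725586, 73.7293930053711), 47.95475769042969)
pin 478 mec 437.9317932128906 -181.23822021484375 33.086524963378906 med [ 440.7 -179.    27.9] max 34.754449474895345 ((439.76824951171875, -178.274658203125), (59.64788818359375, 54.31664276123047), 3.20965313911438)
tape 342 mec 574.9078979492188 -263.1578674316406 29.49189567565918 med [ 573.3 -263.1   28.3] max 35.680875247822236 ((573.844543
[... 716 characters left out ...]
94, 52.81061935424805), 61.13930130004883)
drops 108 mec 443.74664306640625 -85.91419219970703 12.807940483093262 med [441.1 -84.7  44.9] max 70.85241334232565 ((443.78485107421875, -86.0049057006836), (24.75477409362793, 24.225629806518555), 17.426965713500977)
cup 336 mec 448.2663269042969 -287.8502502441406 34.99976348876953 med [ 446.8 -283.4   32.1] max 60.89719056946815 ((441.9651794433594, -281.1484680175781), (65.64057922363281, 46.363983154296875), 38.56798553466797)
torch 1001 mec 455.51788330078125 -353.9288330078125 81.10110473632812 med [ 455.1 -362.3   34.6] max 58.58214100460036 ((459.4461975097656, -337.9427490234375), (99.4403076171875, 152.6934051513672), 76.74830627441406)
```

The tray is at (500,222) with yaw about -5.2°, and the measured sizes and heights agree with the given ones. I'll start moving towards the mat and turn the tool so it closes along world x.

Request:
step_arm:
  plan:
    - {"rotation": [0, 0, 8.59], "offset": [-0.039, -0.026, 0], "grip": 1}
    - {"rotation": [0, 0, 8.59], "offset": [-0.043, -0.02, 0], "grip": 1}
    - {"rotation": [0, 0, 8.59], "offset": [-0.045, -0.013, 0], "grip": 1}
    - {"rotation": [0, 0, 8.59], "offset": [-0.047, -0.006, 0], "grip": 1}
    - {"rotation": [0, 0, 8.59], "offset": [-0.047, 0.001, 0], "grip": 1}
    - {"rotation": [0, 0, 8.59], "offset": [-0.047, 0.008, 0], "grip": 1}
    - {"rotation": [0, 0, 8.59], "offset": [-0.045, 0.015, 0], "grip": 1}
    - {"rotation": [0, 0, 8.59], "offset": [-0.042, 0.021, 0], "grip": 1}

```text
clock: 0.9
tcp_pos: [440.5, 281.9, 245.3]
ee_rot: [-2.205, -2.237, -0.0]
force: [0.1, 0.2, 1.0]
finger_gap: 85.2
gripper_force: 0.0
```

Request:
step_arm:
  plan:
    - {"rotation": [0, 0, 0], "offset": [-0.05, 0, 0], "grip": 1}
    - {"rotation": [0, 0, 0], "offset": [-0.05, 0, 0], "grip": 1}
    - {"rotation": [0, 0, 0], "offset": [-0.05, 0, 0], "grip": 1}
    - {"rotation": [0, 0, 0], "offset": [-0.05, 0, 0], "grip": 1}
    - {"rotation": [0, 0, 0], "offset": [-0.05, 0, 0], "grip": 1}
    - {"rotation": [0, 0, 0], "offset": [-0.05, 0, 0], "grip": 1}
    - {"rotation": [0, 0, 0], "offset": [-0.05, 0, 0], "grip": 1}
    - {"rotation": [0, 0, 0], "offset": [-0.05, 0, 0], "grip": 1}

```text
clock: 1.7
tcp_pos: [447.6, -118.2, 245.4]
ee_rot: [2.198, 2.245, 0.0]
force: [1.7, 0.6, 0.7]
finger_gap: 85.5
gripper_force: 0.0
```

```bash
cat >> h.py <<'E'
def psi():
    s=sensors.sense();y=R.from_rotvec(s["ee_rot"]).as_matrix()[:,1];return s,np.degrees(np.arctan2(y[1],y[0]))
def go(x,y,z=None):
    "print displacement in tool axes (mm) to TCP target"
    s,p=psi();t=np.array([x,y,s["tcp_pos"][2] if z is None else z])
    M=R.from_rotvec(s["ee_rot"]).as_matrix();print("psi %.1f"%p,"tcp",s["tcp_pos"].round(1),"off",(M.T@(t-s["tcp_pos"])).round(1))
def snap(n,name):
    m=viewer.camera_model(n);im,d=viewer.camera(n);cv2.imwrite(f"pics/{name}.png",im[:,:,::-1]);np.savez(f"{name}.npz",im=im,d=d,view=m["view"]);return im,d,m
E
python3 - <<'E'
from h import *
im,d,m=snap("wrist","w1");go(443,-283)
E
```

```text
psi 0.8 tcp [ 446.8 -126.1  245.8] off [-156.8   -6.     0.4]
```

View pics/w1.png

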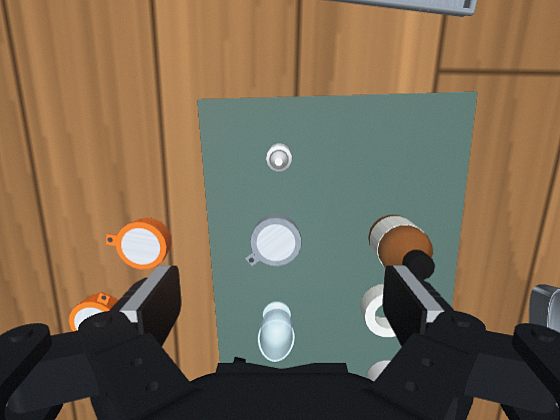

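The wrist view (up is +y, right is +x) shows the drops at (279,158), the pin tin lid at (275,242) with its tab at (252,260), and the eye cup rim near (276,337).

```bash
python3 - <<'E'
from h import *
np.set_printoptions(precision=1,suppress=True)
z=np.load("w1.npz");im,d=z["im"],z["d"];m=viewer.camera_model("wrist");m["view"]=z["view"]
hsv=cv2.cvtColor(im,cv2.COLOR_RGB2HSV)
mat=cv2.inRange(hsv,(65,50,40),(95,140,150))
def blob(u0,v0,u1,v1):
    b=np.zeros_like(mat);b[v0:v1,u0:u1]=255-mat[v0:v1,u0:u1]
    c=max(cv2.findContours(b,0,1)[0],key=cv2.contourArea);return c[:,0]
c=blob(235,205,320,275);W=plane(c,m,25)[:,:2]
r=cv2.minAreaRect(W.astype(np.float32));(ex,ey),e,a=cv2.fitEllipse(W.astype(np.float32));print("pin",r,"ell",ex,ey,e)
# robust circle: r=28
from scipy.optimize import least_squares
f=least_squares(lambda p:np.hypot(*(W-p).T)-28,W.mean(0),loss="soft_l1");print("pin c",f.x);dd=np.hypot(*(W-f.x).T);t=W[dd>33].mean(0)-f.x;print("tab ang",np.degrees(np.arctan2(t[1],t[0])))
print("pin at px",plane([[275,241],[252,260]],m,26))
c=blob(255,135,305,180);print("drops bbox",cv2.boundingRect(c),"tip",plane([[279,158]],m,66))
c=blob(245,290,310,362);print("cup bbox",cv2.boundingRect(c));W=plane(c,m,56)[:,:2];print(W.min(0),W.max(0))
print("foot",plane([[277,310]],m,5),"rim",plane([[276,337]],m,57))
# torch + cup from top cam
z=np.load("top0.npz");im=z["im"];mt=viewer.camera_model("top")
g=cv2.cvtColor(im,cv2.COLOR_RGB2GRAY);b=np.zeros_like(g);b[150:220,415:456]=(g[150:220,415:456]<70)*255
c=np.vstack(cv2.findContours(b,0,1)[0])[:,0];r=cv2.minAreaRect(plane(c,mt,24)[:,:2].astype(np.float32));print("torch",r)
cv2.imwrite("pics/c1.png",cv2.resize(im[100:225,300:465,::-1],None,fx=4.8,fy=4.8,interpolation=cv2.INTER_CUBIC))
E
```

```text
pin ((439.1383361816406, -177.2735595703125), (62.404151916503906, 60.364585876464844), 89.02212524414062) ell 440.4059753417969 -178.86647033691406 (55.96556854248047, 65.83334350585938)
pin c [ 441.6 -178.6]
tab ang -142.15734621298262
pin at px [[ 441.6 -177.7   26. ]
 [ 416.4 -200.5   26. ]]
drops bbox (266, 143, 26, 29) tip [[444.4 -83.7  66. ]]
cup bbox (258, 301, 37, 61)
[ 425.3 -307.1] [ 464.3 -233.3]
foot [[ 445.2 -274.6    5. ]] rim [[ 444.7 -276.    57. ]]
torch ((459.3265075683594, -367.1060485839844), (42.53214645385742, 148.41775512695312), 76.30317687988281)
```

View pics/c1.png

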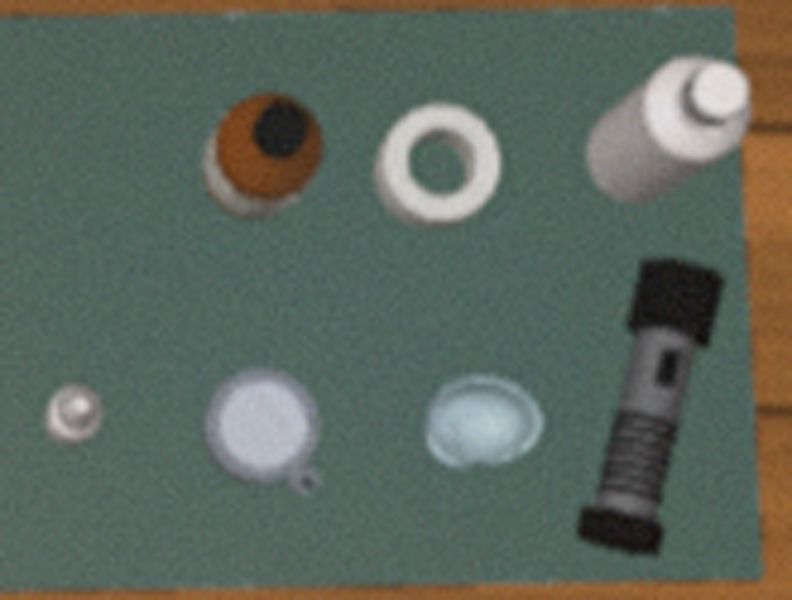

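Request:
step_arm:
  plan:
    - {"rotation": [0, 0, 0], "offset": [-0.039, -0.001, 0.025], "grip": 1}
    - {"rotation": [0, 0, 0], "offset": [-0.039, -0.001, 0.025], "grip": 1}
    - {"rotation": [0, 0, 0], "offset": [-0.039, -0.001, 0.025], "grip": 1}
    - {"rotation": [0, 0, 0], "offset": [-0.038, -0.001, 0.025], "grip": 1}
    - {"rotation": [0, 0, 0], "offset": [0, 0, 0.04], "grip": 1}
    - {"rotation": [0, 0, 0], "offset": [0, 0, 0.04], "grip": 1}
    - {"rotation": [0, 0, 0], "offset": [0, 0, 0.03], "grip": 1}
    - {"rotation": [0, 0, 0], "offset": [0, 0, 0], "grip": 1}

```text
clock: 2.55
tcp_pos: [445.2, -270.4, 32.2]
ee_rot: [-2.195, -2.24, 0.003]
force: [-0.9, 0.3, 0.0]
finger_gap: 85.7
gripper_force: 0.0
```

Request:
step_arm:
  plan:
    - {"rotation": [0, 0, 0], "offset": [0, 0, 0], "grip": -1}
    - {"rotation": [0, 0, 0], "offset": [0, 0, 0], "grip": -1}
    - {"rotation": [0, 0, 0], "offset": [0, 0, 0], "grip": -1}
    - {"rotation": [0, 0, 0], "offset": [0, 0, 0], "grip": -1}
    - {"rotation": [0, 0, 0], "offset": [0, 0, 0], "grip": -1}
    - {"rotation": [0, 0, 0], "offset": [0, 0, 0], "grip": -1}

```text
clock: 3.15
tcp_pos: [448.0, -271.5, 37.0]
ee_rot: [2.197, 2.243, 0.002]
force: [-2.6, 2.9, 18.3]
finger_gap: 39.5
gripper_force: 57.9
```

Request:
step_arm:
  plan:
    - {"rotation": [0, 0, 0], "offset": [0, 0, -0.02], "grip": -1}
    - {"rotation": [0, 0, 0], "offset": [0, 0, -0.03], "grip": -1}
    - {"rotation": [0, 0, 0], "offset": [0, 0, -0.05], "grip": -1}
    - {"rotation": [0, 0, 0], "offset": [0, 0, -0.05], "grip": -1}
    - {"rotation": [0, 0, 0], "offset": [0, 0, 0], "grip": -1}

```text
clock: 3.65
tcp_pos: [449.3, -272.7, 191.6]
ee_rot: [2.193, 2.238, 0.006]
force: [0.8, -1.5, -1.3]
finger_gap: 38.8
gripper_force: 60.2
```

```bash
python3 - <<'E'
from h import *
im,d,m=snap("wrist","w2");im2,d2,_=snap("scene","s2");go(505,219,45);s=sensors.sense();print(s["force"],s["finger_gap"])
a=im[220:420,130:430];b=im2[100:250,80:305]
cv2.imwrite("pics/c2.png",np.hstack([cv2.resize(a,(400,300)),cv2.resize(b,(400,300))])[:,:,::-1])
E
```

```text
psi 1.2 tcp [ 447.9 -271.2  187. ] off [489.   67.  141.8]
[ 1.02985716  0.11329638 -0.76427085] 39.676679936304666
```

View pics/c2.png

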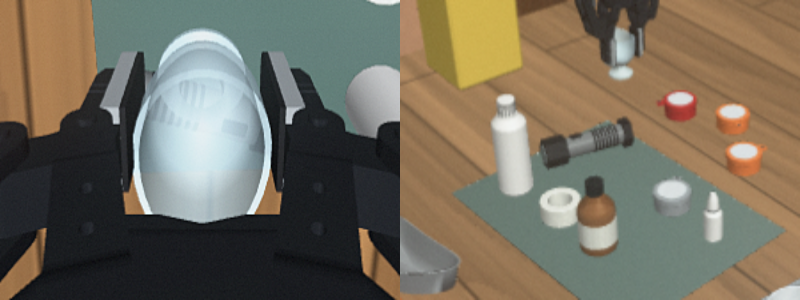

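```bash
python3 - <<'E'
from h import *
z=np.load("w2.npz");m=viewer.camera_model("wrist");m["view"]=z["view"]
print(plane([[280,240]],m,154)-[0,17,0], "rim far/near", plane([[280,249],[280,363]],m,207))
print(sensors.sense()["tcp_pos"], sensors.sense()["force"])
E
```

```text
[[ 448.3206616  -283.27578746  154.        ]] rim far/near [[ 447.72683686 -250.62298654  207.        ]
 [ 448.64904523 -298.77487641  207.        ]]
[ 447.88075601 -271.16942796  186.96422053] [ 1.02985716  0.11329638 -0.76427085]
```

Request:
step_arm:
  plan:
    - {"rotation": [0, 0, 0], "offset": [0.05, 0.007, 0], "grip": -1}
    - {"rotation": [0, 0, 0], "offset": [0.05, 0.007, 0], "grip": -1}
    - {"rotation": [0, 0, 0], "offset": [0.05, 0.007, 0], "grip": -1}
    - {"rotation": [0, 0, 0], "offset": [0.05, 0.007, 0], "grip": -1}
    - {"rotation": [0, 0, 0], "offset": [0.05, 0.007, 0], "grip": -1}
    - {"rotation": [0, 0, 0], "offset": [0.05, 0.007, 0], "grip": -1}
    - {"rotation": [0, 0, 0], "offset": [0.05, 0.007, 0], "grip": -1}
    - {"rotation": [0, 0, 0], "offset": [0.05, 0.007, 0], "grip": -1}

```text
clock: 4.55
tcp_pos: [493.7, 128.0, 184.6]
ee_rot: [-2.198, -2.244, 0.002]
force: [1.5, -0.3, 0.1]
finger_gap: 39.5
gripper_force: 60.2
```

Request:
step_arm:
  plan:
    - {"rotation": [0, 0, 0], "offset": [0.05, 0.006, 0], "grip": -1}
    - {"rotation": [0, 0, 0], "offset": [0.048, 0.006, 0], "grip": -1}
    - {"rotation": [0, 0, 0], "offset": [0, 0, 0], "grip": -1}
    - {"rotation": [0, 0, 6], "offset": [0, 0, 0.03], "grip": -1}
    - {"rotation": [0, 0, 0], "offset": [0, 0, 0.03], "grip": -1}
    - {"rotation": [0, 0, 0], "offset": [0, 0, 0], "grip": -1}

```text
clock: 5.15
tcp_pos: [502.2, 222.9, 121.7]
ee_rot: [-2.312, -2.126, 0.01]
force: [-0.5, -0.3, -0.4]
finger_gap: 39.3
gripper_force: 60.2
```

```bash
python3 - <<'E'
from h import *
im,d,m=snap("wrist","w3");go(505,228,37)
cv2.imwrite("pics/w3v.png",im[:,:,::-1])
E
```

```text
psi -4.8 tcp [503.3 223.  123.8] off [ 5.3  1.6 86.8]
```

View pics/w3v.png

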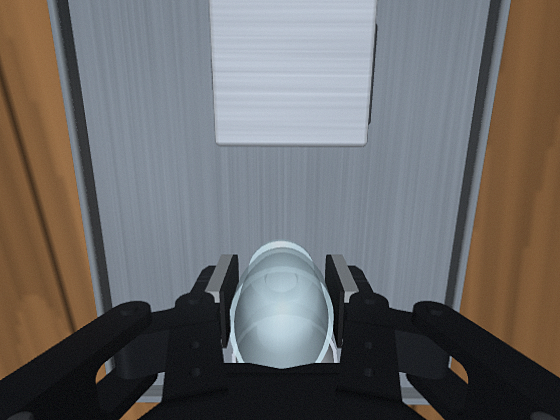

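The cup is upright in the grip at (280,300), with the tin's near lid edge at row 145. Lowering and releasing.

Request:
step_arm:
  plan:
    - {"rotation": [0, 0, 0], "offset": [0.005, 0.001, 0.03], "grip": -1}
    - {"rotation": [0, 0, 0], "offset": [0, 0, 0.03], "grip": -1}
    - {"rotation": [0, 0, 0], "offset": [0, 0, 0.018], "grip": -1}
    - {"rotation": [0, 0, 0], "offset": [0, 0, 0.006], "grip": -1}
    - {"rotation": [0, 0, 0], "offset": [0, 0, 0], "grip": -1}
    - {"rotation": [0, 0, 0], "offset": [0, 0, 0], "grip": -1}

```text
clock: 5.8
tcp_pos: [506.5, 228.9, 42.7]
ee_rot: [2.313, 2.126, 0.002]
force: [-0.8, 0.4, -0.0]
finger_gap: 39.0
gripper_force: 60.2
```

Request:
step_arm:
  plan:
    - {"rotation": [0, 0, 0], "offset": [0, 0, 0.003], "grip": -1}
    - {"rotation": [0, 0, 0], "offset": [0, 0, 0.002], "grip": -1}
    - {"rotation": [0, 0, 0], "offset": [0, 0, 0], "grip": -1}

```text
clock: 6.1
tcp_pos: [506.2, 229.0, 37.1]
ee_rot: [-2.313, -2.126, -0.002]
force: [-0.8, 0.5, 10.4]
finger_gap: 38.9
gripper_force: 61.3
```

Request:
step_arm:
  plan:
    - {"rotation": [0, 0, 0], "offset": [0, 0, -0.001], "grip": 0.4}
    - {"rotation": [0, 0, 0], "offset": [0, 0, 0], "grip": 0.4}
    - {"rotation": [0, 0, 0], "offset": [0, 0, 0], "grip": 0.4}
    - {"rotation": [0, 0, 0], "offset": [0, 0, -0.04], "grip": 0.4}
    - {"rotation": [0, 0, 0], "offset": [0, 0, -0.05], "grip": 1}
    - {"rotation": [0, 0, 0], "offset": [0, 0, -0.05], "grip": 1}
    - {"rotation": [0, 0, 0], "offset": [-0.04, 0, -0.05], "grip": 1}
    - {"rotation": [0, 0, 0], "offset": [-0.05, 0, 0], "grip": 1}

```text
clock: 6.9
tcp_pos: [500.8, 149.5, 220.5]
ee_rot: [2.307, 2.13, 0.011]
force: [2.6, -2.5, -1.2]
finger_gap: 85.4
gripper_force: 0.0
```

```bash
python3 - <<'E'
from h import *
im,d,m=snap("wrist","w4");go(459,-367,140)
E
```

```text
psi -5.1 tcp [499.  139.3 218.8] off [-507.8    4.8   79. ]
```

View pics/w4.png

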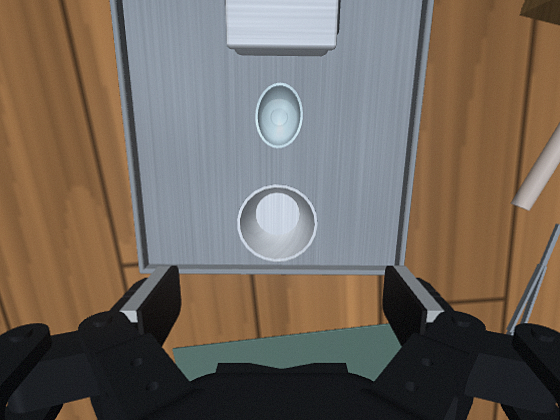

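The cup stands upright at (279,116), between the bowl rim centred at (277,223) and the tin's near edge at row ~47.

```bash
python3 - <<'E'
from h import *
np.set_printoptions(precision=1,suppress=True)
z=np.load("w4.npz");m=viewer.camera_model("wrist");m["view"]=z["view"]
cup=plane([[279,116]],m,57)[0];bowl=plane([[277,223]],m,45)[0];e=plane([[230,46],[336,49]],m,48)
print("cup",cup,"bowl",bowl,"tin edge",e,"tin c est",e.mean(0)+40*np.array([.0898,.996,0]))
c=plane([[142,267],[403,272]],m,18);print("tray right rim corners",c)
E
```

```text
cup [505.2 220.7  57. ] bowl [495.4 124.9  45. ] tin edge [[469.9 278.4  48. ]
 [555.8 269.4  48. ]] tin c est [516.5 313.7  48. ]
tray right rim corners [[348.8  80.4  18. ]
 [623.8  51.8  18. ]]
```

Request:
step_arm:
  plan:
    - {"rotation": [0, 0, -8.1], "offset": [-0.05, 0, 0], "grip": 1}
    - {"rotation": [0, 0, -8.1], "offset": [-0.05, -0.007, 0], "grip": 1}
    - {"rotation": [0, 0, -8.1], "offset": [-0.048, -0.014, 0], "grip": 1}
    - {"rotation": [0, 0, -8.1], "offset": [-0.046, -0.02, 0], "grip": 1}
    - {"rotation": [0, 0, -8.1], "offset": [-0.043, -0.027, 0], "grip": 1}
    - {"rotation": [0, 0, -8.1], "offset": [-0.038, -0.032, 0], "grip": 1}
    - {"rotation": [0, 0, -8.1], "offset": [-0.033, -0.037, 0], "grip": 1}
    - {"rotation": [0, 0, -8.1], "offset": [-0.028, -0.042, 0], "grip": 1}

```text
clock: 7.75
tcp_pos: [461.9, -226.2, 216.3]
ee_rot: [-0.913, -3.006, -0.0]
force: [0.7, 0.6, -0.6]
finger_gap: 85.8
gripper_force: 0.0
```

Request:
step_arm:
  plan:
    - {"rotation": [0, 0, -8.1], "offset": [-0.022, -0.045, 0], "grip": 1}
    - {"rotation": [0, 0, -8.1], "offset": [-0.015, -0.048, 0], "grip": 1}
    - {"rotation": [0, 0, 0], "offset": [-0.04, 0, 0], "grip": 1}
    - {"rotation": [0, 0, 0], "offset": [-0.04, 0, 0], "grip": 1}
    - {"rotation": [0, 0, 0], "offset": [0, 0, 0], "grip": 1}

```text
clock: 8.25
tcp_pos: [527.5, -345.2, 215.3]
ee_rot: [0.506, 3.1, 0.0]
force: [-1.1, 2.5, -0.9]
finger_gap: 85.4
gripper_force: 0.0
```

```bash
python3 - <<'E'
from h import *
im,d,m=snap("wrist","w5");go(459,-367,22)
E
```

```text
psi 71.4 tcp [ 525.2 -344.7  215.2] off [ 55.5 -42.2 193.3]
```

View pics/w5.png

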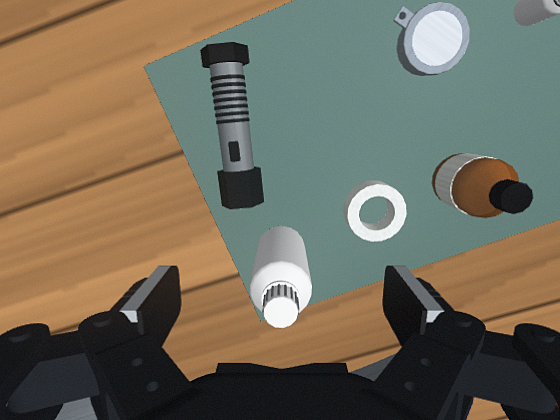

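The torch lies from its tail at (225,52) to its head at (241,190), with barrel ends at (227,68) and (237,170). The saline cap is at (281,310).

```bash
python3 - <<'E'
from h import *
np.set_printoptions(precision=1,suppress=True)
z=np.load("w5.npz");m=viewer.camera_model("wrist");m["view"]=z["view"]
p=plane([[227,68],[237,170],[225,43],[243,208]],m,24);print(p,np.linalg.norm(p[1]-p[0]),np.linalg.norm(p[3]-p[2]))
a=p[1]-p[0];u=a/np.linalg.norm(a);c=(p[0]+p[1])/2+10*u;print("ang",np.degrees(np.arctan2(a[1],a[0])),"centre",c)
print("saline cap",plane([[281,312]],m,133));go(c[0],c[1],22)
E
```

```text
[[ 406.3 -355.1   24. ]
 [ 492.8 -378.2   24. ]
 [ 387.2 -349.6   24. ]
 [ 529.5 -385.7   24. ]] 89.5943869937183 146.84577489548676
ang -14.978896600260025 centre [ 459.2 -369.3   24. ]
saline cap [[ 586.6 -365.7  133. ]]
psi 71.4 tcp [ 525.2 -344.7  215.2] off [ 54.5 -44.3 193.3]
```

Request:
step_arm:
  plan:
    - {"rotation": [0, 0, 0], "offset": [0.027, -0.022, 0], "grip": 1}
    - {"rotation": [0, 0, 0], "offset": [0.027, -0.022, 0], "grip": 1}
    - {"rotation": [0, 0, -4], "offset": [0, 0, 0.03], "grip": 1}
    - {"rotation": [0, 0, 0], "offset": [0, 0, 0.04], "grip": 1}
    - {"rotation": [0, 0, 0], "offset": [0, 0, 0.03], "grip": 1}
    - {"rotation": [0, 0, 0], "offset": [0, 0, 0.03], "grip": 1}
    - {"rotation": [0, 0, 0], "offset": [0, 0, 0.025], "grip": 1}
    - {"rotation": [0, 0, 0], "offset": [0, 0, 0], "grip": 1}

```text
clock: 9.1
tcp_pos: [456.8, -367.6, 58.8]
ee_rot: [-0.399, -3.111, -0.003]
force: [-0.9, 0.2, 1.0]
finger_gap: 85.6
gripper_force: 0.0
```

```bash
python3 -c "
from h import *
go(459.2,-368.5,22)"
```

```text
psi 75.4 tcp [ 456.8 -367.6   58.8] off [-2.7 -0.3 36.8]
```

Request:
step_arm:
  plan:
    - {"rotation": [0, 0, 0], "offset": [-0.002, 0, 0.02], "grip": 1}
    - {"rotation": [0, 0, 0], "offset": [0, 0, 0.017], "grip": 1}
    - {"rotation": [0, 0, 0], "offset": [0, 0, 0], "grip": 0}
    - {"rotation": [0, 0, 0], "offset": [0, 0, 0], "grip": -1}
    - {"rotation": [0, 0, 0], "offset": [0, 0, 0], "grip": -1}
    - {"rotation": [0, 0, 0], "offset": [0, 0, 0], "grip": -1}
    - {"rotation": [0, 0, 0], "offset": [0, 0, 0], "grip": -1}
    - {"rotation": [0, 0, 0], "offset": [0, 0, 0], "grip": -1}

```text
clock: 9.9
tcp_pos: [461.2, -369.8, 25.5]
ee_rot: [0.399, 3.115, -0.001]
force: [-2.1, 1.8, 10.6]
finger_gap: 27.0
gripper_force: 58.4
```

Request:
step_arm:
  plan:
    - {"rotation": [0, 0, 0], "offset": [0, 0, -0.02], "grip": -1}
    - {"rotation": [0, 0, 0], "offset": [0, 0, -0.04], "grip": -1}
    - {"rotation": [0, 0, 0], "offset": [0, 0, -0.05], "grip": -1}
    - {"rotation": [0, 0, 0], "offset": [0, 0, -0.05], "grip": -1}
    - {"rotation": [0, 0, 8.1], "offset": [0.016, 0.047, 0], "grip": -1}
    - {"rotation": [0, 0, 8.1], "offset": [0.023, 0.045, 0], "grip": -1}
    - {"rotation": [0, 0, 8.1], "offset": [0.029, 0.041, 0], "grip": -1}
    - {"rotation": [0, 0, 8.1], "offset": [0.034, 0.037, 0], "grip": -1}

```text
clock: 10.7
tcp_pos: [446.1, -170.5, 184.9]
ee_rot: [1.253, 2.88, 0.001]
force: [1.7, 0.9, -1.0]
finger_gap: 26.7
gripper_force: 60.1
```

Request:
step_arm:
  plan:
    - {"rotation": [0, 0, 8.1], "offset": [0.039, 0.031, 0], "grip": -1}
    - {"rotation": [0, 0, 8.1], "offset": [0.043, 0.026, 0], "grip": -1}
    - {"rotation": [0, 0, 8.1], "offset": [0.046, 0.019, 0], "grip": -1}
    - {"rotation": [0, 0, 8.1], "offset": [0.048, 0.013, 0], "grip": -1}
    - {"rotation": [0, 0, 8.1], "offset": [0.05, 0.006, 0], "grip": -1}
    - {"rotation": [0, 0, 8.1], "offset": [0.05, -0.001, 0], "grip": -1}
    - {"rotation": [0, 0, 0], "offset": [0.05, -0.008, 0], "grip": -1}
    - {"rotation": [0, 0, 0], "offset": [0, 0, 0], "grip": -1}

```text
clock: 11.5
tcp_pos: [409.9, 149.2, 184.4]
ee_rot: [-2.212, -2.229, -0.001]
force: [0.9, -2.1, -1.3]
finger_gap: 27.0
gripper_force: 60.0
```

```bash
python3 - <<'E'
from h import *
im,d,m=snap("wrist","w6");go(418.3,229,22);print(sensors.sense()["finger_gap"],sensors.sense()["force"])
E
```

```text
psi 0.3 tcp [410.4 146.1 184.5] off [ 82.8   8.3 162.5]
27.171536035546353 [-0.41441134 -1.18802934 -0.78850481]
```

View pics/w6.png

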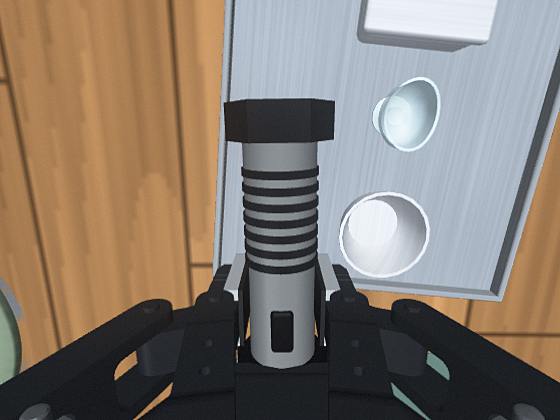

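The torch is held level across the fingers, with its tail at (280,120) pointing to +y, and the tray lies clear beneath it. I'll shift, turn about 5.5° and lower.

Request:
step_arm:
  plan:
    - {"rotation": [0, 0, 0], "offset": [0.042, 0.004, 0], "grip": -1}
    - {"rotation": [0, 0, 0], "offset": [0.042, 0.004, 0], "grip": -1}
    - {"rotation": [0, 0, 5.5], "offset": [0, 0, 0.03], "grip": -1}
    - {"rotation": [0, 0, 0], "offset": [0, 0, 0.04], "grip": -1}
    - {"rotation": [0, 0, 0], "offset": [0, 0, 0.03], "grip": -1}
    - {"rotation": [0, 0, 0], "offset": [0, 0, 0.03], "grip": -1}
    - {"rotation": [0, 0, 0], "offset": [0, 0, 0.015], "grip": -1}
    - {"rotation": [0, 0, 0], "offset": [0, 0, 0], "grip": -1}

```text
clock: 12.35
tcp_pos: [419.0, 225.4, 38.1]
ee_rot: [-2.328, -2.109, 0.005]
force: [0.9, -0.7, 0.1]
finger_gap: 27.2
gripper_force: 59.9
```

```bash
python3 -c "
from h import *
go(418.3,229,25)"
```

```text
psi -5.7 tcp [419.  225.4  38.1] off [ 3.5 -1.  13.1]
```

Request:
step_arm:
  plan:
    - {"rotation": [0, 0, 0], "offset": [0.003, 0, 0.007], "grip": -1}
    - {"rotation": [0, 0, 0], "offset": [0, 0, 0.004], "grip": -1}
    - {"rotation": [0, 0, 0], "offset": [0, 0, 0.001], "grip": -1}
    - {"rotation": [0, 0, 0], "offset": [0, 0, 0], "grip": -1}

```text
clock: 12.75
tcp_pos: [419.7, 230.0, 27.6]
ee_rot: [2.326, 2.111, 0.0]
force: [0.5, -0.8, -0.5]
finger_gap: 27.1
gripper_force: 59.9
```

Request:
step_arm:
  plan:
    - {"rotation": [0, 0, 0], "offset": [0, 0, 0.002], "grip": -1}
    - {"rotation": [0, 0, 0], "offset": [0, 0, 0.001], "grip": -1}
    - {"rotation": [0, 0, 0], "offset": [0, 0, 0], "grip": 0.1}
    - {"rotation": [0, 0, 0], "offset": [0, 0, 0], "grip": 0.1}
    - {"rotation": [0, 0, 0], "offset": [0, 0, 0], "grip": 0.1}
    - {"rotation": [0, 0, 0], "offset": [0, 0, -0.03], "grip": 0.1}
    - {"rotation": [0, 0, 0], "offset": [0, 0, -0.05], "grip": 0.1}
    - {"rotation": [0, 0, 0], "offset": [0, 0, -0.05], "grip": 1}

```text
clock: 13.55
tcp_pos: [419.1, 229.3, 155.5]
ee_rot: [2.327, 2.11, -0.004]
force: [0.6, 1.0, 0.8]
finger_gap: 59.8
gripper_force: 0.0
```

Request:
step_arm:
  plan:
    - {"rotation": [0, 0, 0], "offset": [-0.05, 0.01, -0.04], "grip": 1}
    - {"rotation": [0, 0, 0], "offset": [-0.05, 0.01, -0.03], "grip": 1}
    - {"rotation": [0, 0, 0], "offset": [-0.05, 0.01, 0], "grip": 1}
    - {"rotation": [0, 0, 0], "offset": [-0.05, 0.01, 0], "grip": 1}
    - {"rotation": [0, 0, 0], "offset": [-0.05, 0.01, 0], "grip": 1}
    - {"rotation": [0, 0, 0], "offset": [-0.05, 0.01, 0], "grip": 1}
    - {"rotation": [0, 0, 0], "offset": [-0.05, 0.01, 0], "grip": 1}
    - {"rotation": [0, 0, 0], "offset": [-0.05, 0.01, 0], "grip": 1}

```text
clock: 14.35
tcp_pos: [457.7, -152.5, 210.7]
ee_rot: [2.326, 2.111, 0.0]
force: [2.1, 0.7, 0.3]
finger_gap: 85.2
gripper_force: 0.0
```

```bash
python3 - <<'E'
from h import *
np.set_printoptions(precision=1,suppress=True)
im,d,m=snap("top","t7");go(587,-364,89)
g=cv2.cvtColor(im,cv2.COLOR_RGB2GRAY);b=np.zeros_like(g);b[175:222,115:250]=(g[175:222,115:250]<70)*255
c=np.vstack(cv2.findContours(b,0,1)[0])[:,0];r=cv2.minAreaRect(plane(c,m,24)[:,:2].astype(np.float32));print("torch",r)
cv2.imwrite("pics/c7.png",cv2.resize(im[80:240,95:475,::-1],None,fx=2,fy=2))
E
```

```text
psi -6.0 tcp [ 457.2 -161.2  211.3] off [-187.5  150.1  123.4]
torch ((420.89508056640625, 235.51181030273438), (142.47097778320312, 38.52799987792969), 85.0370101928711)
```

View pics/c7.png

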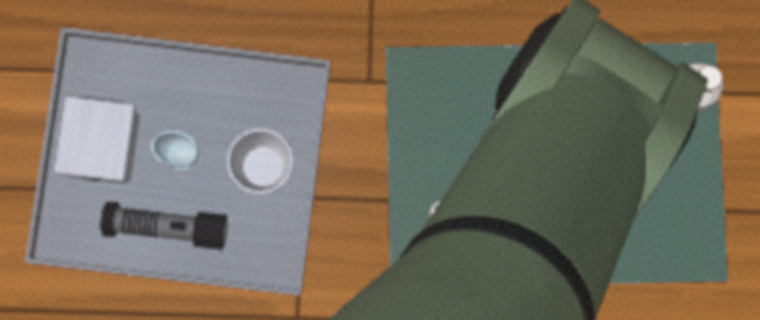

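The torch lies crosswise in front of the row, about 6 mm off the centre line, and the cup, bowl and tin are in place. Next the saline.

Request:
step_arm:
  plan:
    - {"rotation": [0, 0, 0], "offset": [-0.047, 0.038, 0], "grip": 1}
    - {"rotation": [0, 0, 0], "offset": [-0.047, 0.038, 0], "grip": 1}
    - {"rotation": [0, 0, 0], "offset": [-0.047, 0.037, 0], "grip": 1}
    - {"rotation": [0, 0, 0], "offset": [-0.047, 0.037, 0], "grip": 1}
    - {"rotation": [0, 0, 0], "offset": [0, 0, 0], "grip": 1}
    - {"rotation": [0, 0, 0], "offset": [0, 0, 0], "grip": 1}

```text
clock: 15.0
tcp_pos: [566.3, -319.0, 209.7]
ee_rot: [-2.328, -2.109, 0.002]
force: [-1.4, -0.5, 0.1]
finger_gap: 85.5
gripper_force: 0.0
```

```bash
python3 -c "
from h import *
go(587,-364,84)"
```

```text
psi -5.7 tcp [ 566.3 -319.   209.7] off [-42.7  25.2 125.7]
```

Request:
step_arm:
  plan:
    - {"rotation": [0, 0, 0], "offset": [-0.022, 0.013, 0], "grip": 1}
    - {"rotation": [0, 0, 0], "offset": [-0.021, 0.012, 0], "grip": 1}
    - {"rotation": [0, 0, 0], "offset": [0, 0, 0.02], "grip": 1}
    - {"rotation": [0, 0, 0], "offset": [0, 0, 0.035], "grip": 1}
    - {"rotation": [0, 0, 0], "offset": [0, 0, 0.035], "grip": 1}
    - {"rotation": [0, 0, 0], "offset": [0, 0, 0.035], "grip": 1}
    - {"rotation": [0, 0, 0], "offset": [0, 0, 0], "grip": 1}
    - {"rotation": [0, 0, 0], "offset": [0, 0, 0], "grip": 1}

```text
clock: 15.8
tcp_pos: [587.6, -362.8, 86.6]
ee_rot: [-2.326, -2.112, 0.001]
force: [-0.6, 0.2, 1.7]
finger_gap: 85.6
gripper_force: 0.0
```

```bash
python3 -c "
from h import *
go(587,-364,84);print(sensors.sense()['force'])"
```

```text
psi -5.5 tcp [ 587.6 -362.8   86.6] off [-1.2 -0.5  2.6]
[-0.63836128  0.16635652  1.66116069]
```

Request:
step_arm:
  plan:
    - {"rotation": [0, 0, 0], "offset": [-0.001, 0, 0.002], "grip": 0}
    - {"rotation": [0, 0, 0], "offset": [0, 0, 0], "grip": -1}
    - {"rotation": [0, 0, 0], "offset": [0, 0, 0], "grip": -1}
    - {"rotation": [0, 0, 0], "offset": [0, 0, 0], "grip": -1}
    - {"rotation": [0, 0, 0], "offset": [0, 0, 0], "grip": -1}
    - {"rotation": [0, 0, 0], "offset": [0, 0, 0], "grip": -1}

```text
clock: 16.4
tcp_pos: [587.9, -365.0, 85.4]
ee_rot: [2.325, 2.11, 0.001]
force: [-3.0, 2.0, 11.4]
finger_gap: 48.5
gripper_force: 61.1
```

Request:
step_arm:
  plan:
    - {"rotation": [0, 0, 0], "offset": [0, 0, -0.02], "grip": -1}
    - {"rotation": [0, 0, 0], "offset": [0, 0, -0.035], "grip": -1}
    - {"rotation": [0, 0, 0], "offset": [0, 0, -0.035], "grip": -1}
    - {"rotation": [0, 0, 0], "offset": [0, 0, -0.035], "grip": -1}
    - {"rotation": [0, 0, 0], "offset": [0, 0, 0], "grip": -1}
    - {"rotation": [0, 0, 0], "offset": [0.025, -0.003, 0], "grip": -1}
    - {"rotation": [0, 0, 0], "offset": [0.04, -0.004, 0], "grip": -1}
    - {"rotation": [0, 0, 0], "offset": [0.045, -0.005, 0], "grip": -1}

```text
clock: 17.2
tcp_pos: [585.6, -253.5, 208.6]
ee_rot: [2.328, 2.109, -0.001]
force: [1.4, 0.2, -1.2]
finger_gap: 48.1
gripper_force: 62.5
```

Request:
step_arm:
  plan:
    - {"rotation": [0, 0, 0], "offset": [0.048, -0.006, 0], "grip": -1}
    - {"rotation": [0, 0, 0], "offset": [0.048, -0.006, 0], "grip": -1}
    - {"rotation": [0, 0, 0], "offset": [0.048, -0.006, 0], "grip": -1}
    - {"rotation": [0, 0, 0], "offset": [0.048, -0.005, 0], "grip": -1}
    - {"rotation": [0, 0, 0], "offset": [0.048, -0.005, 0], "grip": -1}
    - {"rotation": [0, 0, 0], "offset": [0.048, -0.005, 0], "grip": -1}
    - {"rotation": [0, 0, 0], "offset": [0.04, -0.005, 0], "grip": -1}
    - {"rotation": [0, 0, 0], "offset": [0, 0, 0], "grip": -1}

```text
clock: 18.0
tcp_pos: [579.7, 82.9, 208.1]
ee_rot: [-2.317, -2.119, -0.001]
force: [-0.3, -1.7, -2.1]
finger_gap: 47.9
gripper_force: 62.5
```

```bash
python3 -c "
from h import *
go(580,117,85);print(sensors.sense()['force'],sensors.sense()['finger_gap'])"
```

```text
psi -5.1 tcp [579.7  82.9 208.1] off [ 33.8  -2.6 123.1]
[-0.25112827 -1.70604014 -2.12424087] 47.94450525503224
```

Request:
step_arm:
  plan:
    - {"rotation": [0, 0, 0], "offset": [0.017, -0.001, 0], "grip": -1}
    - {"rotation": [0, 0, 0], "offset": [0.017, -0.001, 0], "grip": -1}
    - {"rotation": [0, 0, 0], "offset": [0, 0, 0.03], "grip": -1}
    - {"rotation": [0, 0, 0], "offset": [0, 0, 0.04], "grip": -1}
    - {"rotation": [0, 0, 0], "offset": [0, 0, 0.03], "grip": -1}
    - {"rotation": [0, 0, 0], "offset": [0, 0, 0.014], "grip": -1}
    - {"rotation": [0, 0, 0], "offset": [0, 0, 0], "grip": -1}
    - {"rotation": [0, 0, 0], "offset": [0, 0, 0], "grip": -1}

```text
clock: 18.8
tcp_pos: [582.1, 110.3, 95.6]
ee_rot: [2.327, 2.11, 0.001]
force: [-0.2, 0.6, -1.2]
finger_gap: 48.3
gripper_force: 62.5
```

Request:
step_arm:
  plan:
    - {"rotation": [0, 0, 0], "offset": [0.006, 0, 0.004], "grip": -1}
    - {"rotation": [0, 0, 0], "offset": [0, 0, 0.003], "grip": -1}
    - {"rotation": [0, 0, 0], "offset": [0, 0, 0.002], "grip": -1}
    - {"rotation": [0, 0, 0], "offset": [0, 0, 0.001], "grip": -1}
    - {"rotation": [0, 0, 0], "offset": [0, 0, 0], "grip": -1}

```text
clock: 19.3
tcp_pos: [582.3, 116.6, 85.4]
ee_rot: [-2.326, -2.111, -0.001]
force: [-4.8, 1.0, 13.9]
finger_gap: 47.9
gripper_force: 64.1
```

Request:
step_arm:
  plan:
    - {"rotation": [0, 0, 0], "offset": [0, 0, 0], "grip": 0.7}
    - {"rotation": [0, 0, 0], "offset": [0, 0, 0], "grip": 0.7}
    - {"rotation": [0, 0, 0], "offset": [0, 0, 0], "grip": 0.7}
    - {"rotation": [0, 0, 0], "offset": [0, 0, -0.03], "grip": 0.7}
    - {"rotation": [0, 0, 0], "offset": [0, 0, -0.045], "grip": 0.7}
    - {"rotation": [0, 0, 0], "offset": [0, 0, -0.05], "grip": 0.7}
    - {"rotation": [0, 0, 0], "offset": [-0.042, -0.024, 0], "grip": 0.7}
    - {"rotation": [0, 0, 0], "offset": [-0.042, -0.024, 0], "grip": 0.7}

```text
clock: 20.1
tcp_pos: [525.9, 37.0, 210.4]
ee_rot: [2.323, 2.113, 0.002]
force: [0.7, -1.6, -0.2]
finger_gap: 72.4
gripper_force: 0.0
```

Request:
step_arm:
  plan:
    - {"rotation": [0, 0, 0], "offset": [-0.042, -0.024, 0], "grip": 0.4}
    - {"rotation": [0, 0, 0], "offset": [-0.042, -0.024, 0], "grip": 0.4}
    - {"rotation": [0, 0, 0], "offset": [-0.042, -0.024, 0], "grip": 0.4}
    - {"rotation": [0, 0, 0], "offset": [0, 0, 0.04], "grip": 0.4}
    - {"rotation": [0, 0, 0], "offset": [0, 0, 0.03], "grip": 0.4}
    - {"rotation": [0, 0, 0], "offset": [0, 0, 0], "grip": 0.4}
    - {"rotation": [0, 0, 0], "offset": [0, 0, 0], "grip": 0.4}

```text
clock: 20.8
tcp_pos: [442.3, -81.4, 140.1]
ee_rot: [-2.327, -2.11, 0.002]
force: [1.1, 0.4, -0.1]
finger_gap: 59.6
gripper_force: 0.0
```

```bash
python3 -c "
from h import *
np.set_printoptions(precision=1,suppress=True)
im,d,m=snap('scene','s8');im2,d2,m2=snap('top','t8')
cv2.imwrite('pics/c8.png',np.hstack([cv2.resize(im[140:380,80:450],(400,300)),cv2.resize(im2[70:250,100:340],(400,300))])[:,:,::-1])
go(444,-84.5,24)
P=cloud(d2,m2);Q=P[90:200,100:262].reshape(-1,3)
c=Q[(Q[:,2]>115)&(Q[:,2]<145)];print('cap',len(c),np.median(c,0) if len(c) else 0)
"
```

```text
psi -5.6 tcp [442.9 -81.1 140.8] off [ -3.2   1.2 116.8]
cap 134 [577.6 115.2 133. ]
```

View pics/c8.png

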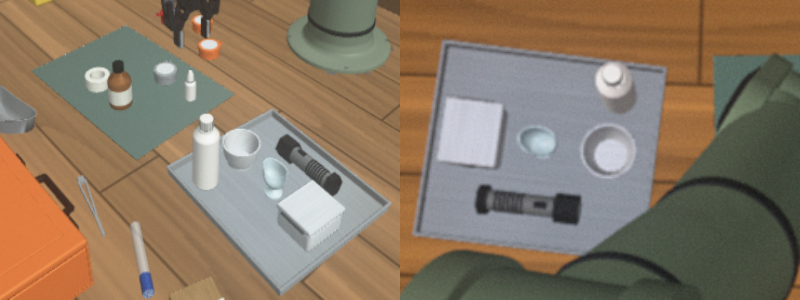

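Saline stands behind the bowl, about 84 mm back and within 2 mm sideways. Now the drops.

Request:
step_arm:
  plan:
    - {"rotation": [0, 0, 0], "offset": [-0.004, 0.001, 0.02], "grip": 0.4}
    - {"rotation": [0, 0, 0], "offset": [0, 0, 0.035], "grip": 0.4}
    - {"rotation": [0, 0, 0], "offset": [0, 0, 0.03], "grip": 0.4}
    - {"rotation": [0, 0, 0], "offset": [0, 0, 0.02], "grip": 0.4}
    - {"rotation": [0, 0, 0], "offset": [0, 0, 0.012], "grip": 0.4}
    - {"rotation": [0, 0, 0], "offset": [0, 0, 0], "grip": 0.4}
    - {"rotation": [0, 0, 0], "offset": [0, 0, 0], "grip": 0.4}

```text
clock: 21.6
tcp_pos: [443.4, -85.3, 23.6]
ee_rot: [2.326, 2.11, 0.001]
force: [0.4, 0.5, 1.0]
finger_gap: 59.6
gripper_force: 0.0
```

Request:
step_arm:
  plan:
    - {"rotation": [0, 0, 0], "offset": [0, 0, 0], "grip": -1}
    - {"rotation": [0, 0, 0], "offset": [0, 0, 0], "grip": -1}
    - {"rotation": [0, 0, 0], "offset": [0, 0, 0], "grip": -1}
    - {"rotation": [0, 0, 0], "offset": [0, 0, 0], "grip": -1}
    - {"rotation": [0, 0, 0], "offset": [0, 0, 0], "grip": -1}

```text
clock: 22.1
tcp_pos: [443.3, -85.1, 23.4]
ee_rot: [2.326, 2.111, 0.001]
force: [-1.6, 0.1, 15.3]
finger_gap: 24.3
gripper_force: 57.9
```

Request:
step_arm:
  plan:
    - {"rotation": [0, 0, 0], "offset": [0, 0, -0.02], "grip": -1}
    - {"rotation": [0, 0, 0], "offset": [0, 0, -0.04], "grip": -1}
    - {"rotation": [0, 0, 0], "offset": [0, 0, -0.05], "grip": -1}
    - {"rotation": [0, 0, 0], "offset": [0, 0, -0.05], "grip": -1}
    - {"rotation": [0, 0, 0], "offset": [0, 0, -0.03], "grip": -1}
    - {"rotation": [0, 0, 0], "offset": [0.039, 0.014, 0], "grip": -1}
    - {"rotation": [0, 0, 0], "offset": [0.039, 0.014, 0], "grip": -1}
    - {"rotation": [0, 0, 0], "offset": [0.039, 0.014, 0], "grip": -1}

```text
clock: 22.9
tcp_pos: [496.5, 29.0, 213.3]
ee_rot: [2.327, 2.111, 0.002]
force: [0.4, -2.1, 0.1]
finger_gap: 24.3
gripper_force: 59.0
```

Request:
step_arm:
  plan:
    - {"rotation": [0, 0, 0], "offset": [0.039, 0.014, 0], "grip": -1}
    - {"rotation": [0, 0, 0], "offset": [0.039, 0.014, 0], "grip": -1}
    - {"rotation": [0, 0, 0], "offset": [0.039, 0.014, 0], "grip": -1}
    - {"rotation": [0, 0, 0], "offset": [0.039, 0.014, 0], "grip": -1}
    - {"rotation": [0, 0, 0], "offset": [0.039, 0.014, 0], "grip": -1}
    - {"rotation": [0, 0, 0], "offset": [0, 0, 0], "grip": -1}
    - {"rotation": [0, 0, 0], "offset": [0, 0, 0], "grip": -1}

```text
clock: 23.6
tcp_pos: [584.3, 215.0, 212.3]
ee_rot: [2.325, 2.112, -0.002]
force: [0.3, -1.9, -0.6]
finger_gap: 24.5
gripper_force: 59.1
```

```bash
python3 -c "
from h import *
go(585,214.5,24);print(sensors.sense()['force'],sensors.sense()['finger_gap'])"
```

```text
psi -5.5 tcp [584.3 215.  212.3] off [ -0.2   0.8 188.3]
[ 0.3163935  -1.86521563 -0.5848119 ] 24.527759184819
```

Request:
step_arm:
  plan:
    - {"rotation": [0, 0, 0], "offset": [0, 0, 0.04], "grip": -1}
    - {"rotation": [0, 0, 0], "offset": [0, 0, 0.045], "grip": -1}
    - {"rotation": [0, 0, 0], "offset": [0, 0, 0.045], "grip": -1}
    - {"rotation": [0, 0, 0], "offset": [0, 0, 0.035], "grip": -1}
    - {"rotation": [0, 0, 0], "offset": [0, 0, 0.015], "grip": -1}
    - {"rotation": [0, 0, 0], "offset": [0, 0, 0], "grip": -1}
    - {"rotation": [0, 0, 0], "offset": [0, 0, 0], "grip": -1}

```text
clock: 24.3
tcp_pos: [585.4, 214.2, 34.2]
ee_rot: [2.327, 2.11, 0.002]
force: [0.1, -0.1, 0.6]
finger_gap: 24.3
gripper_force: 59.0
```

Request:
step_arm:
  plan:
    - {"rotation": [0, 0, 0], "offset": [0, 0, 0.005], "grip": -1}
    - {"rotation": [0, 0, 0], "offset": [0, 0, 0.003], "grip": -1}
    - {"rotation": [0, 0, 0], "offset": [0, 0, 0.002], "grip": -1}
    - {"rotation": [0, 0, 0], "offset": [0, 0, 0], "grip": -1}
    - {"rotation": [0, 0, 0], "offset": [0, 0, 0], "grip": -1}

```text
clock: 24.8
tcp_pos: [584.8, 214.8, 23.5]
ee_rot: [-2.326, -2.111, -0.001]
force: [-4.2, -0.1, 13.7]
finger_gap: 24.6
gripper_force: 60.6
```

Request:
step_arm:
  plan:
    - {"rotation": [0, 0, 0], "offset": [0, 0, 0], "grip": 0}
    - {"rotation": [0, 0, 0], "offset": [0, 0, 0], "grip": 0}
    - {"rotation": [0, 0, 0], "offset": [0, 0, 0], "grip": 0}
    - {"rotation": [0, 0, 0], "offset": [0, 0, -0.03], "grip": 0}
    - {"rotation": [0, 0, 0], "offset": [0, 0, -0.05], "grip": 0}
    - {"rotation": [0, 0, 0], "offset": [0, 0, -0.05], "grip": 0}
    - {"rotation": [0, 0, 0], "offset": [0, 0, -0.05], "grip": 1}
    - {"rotation": [0, 0, 0], "offset": [-0.047, -0.012, 0], "grip": 1}

```text
clock: 25.6
tcp_pos: [571.3, 173.8, 207.7]
ee_rot: [2.318, 2.117, 0.014]
force: [1.5, -1.2, -1.7]
finger_gap: 69.8
gripper_force: 0.0
```

Request:
step_arm:
  plan:
    - {"rotation": [0, 0, 0], "offset": [-0.047, -0.013, 0], "grip": 1}
    - {"rotation": [0, 0, 0], "offset": [-0.047, -0.013, 0], "grip": 1}
    - {"rotation": [0, 0, 0], "offset": [-0.047, -0.013, 0], "grip": 1}
    - {"rotation": [0, 0, 0], "offset": [-0.047, -0.013, 0], "grip": 1}
    - {"rotation": [0, 0, 0], "offset": [-0.047, -0.013, 0], "grip": 1}
    - {"rotation": [0, 0, 0], "offset": [-0.047, -0.013, 0], "grip": 1}
    - {"rotation": [0, 0, 0], "offset": [-0.047, -0.013, 0], "grip": 1}
    - {"rotation": [0, 0, 7.7], "offset": [0, 0, 0], "grip": 1}

```text
clock: 26.4
tcp_pos: [442.7, -156.2, 203.4]
ee_rot: [2.47, 1.939, -0.0]
force: [0.9, 0.5, -0.1]
finger_gap: 85.4
gripper_force: 0.0
```

Request:
step_arm:
  plan:
    - {"rotation": [0, 0, 7.7], "offset": [0, 0, 0.02], "grip": 1}
    - {"rotation": [0, 0, 7.7], "offset": [0, 0, 0.02], "grip": 1}
    - {"rotation": [0, 0, 7.7], "offset": [0, 0, 0], "grip": 1}
    - {"rotation": [0, 0, 7.7], "offset": [0, 0, 0], "grip": 1}
    - {"rotation": [0, 0, 7.7], "offset": [0, 0, 0], "grip": 1}
    - {"rotation": [0, 0, 0], "offset": [0, 0, 0], "grip": 1}
    - {"rotation": [0, 0, 0], "offset": [0, 0, 0], "grip": 1}

```text
clock: 27.1
tcp_pos: [445.6, -149.7, 162.6]
ee_rot: [2.966, 1.035, -0.001]
force: [0.7, -0.8, 0.2]
finger_gap: 85.5
gripper_force: 0.0
```

```bash
python3 - <<'E'
from h import *
go(441.6,-178.5,22)
im,d,m=snap("wrist","w9");cv2.imwrite("pics/w9v.png",im[:,:,::-1])
E
```

```text
psi -51.5 tcp [ 445.6 -149.7  162.6] off [-21.   20.  140.6]
```

View pics/w9v.png

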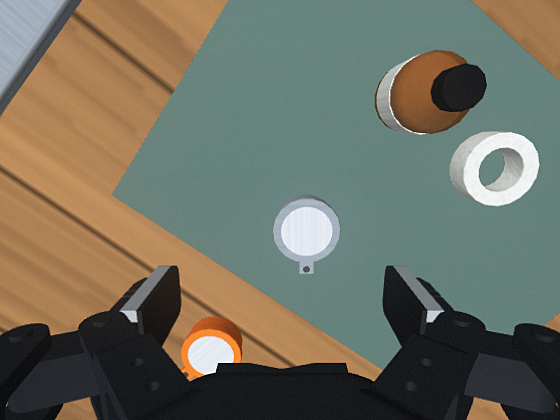

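The pin tin lid is at (307,231) with its tab straight down in the picture, square to the closing line. Checking its position.

```bash
python3 - <<'E'
from h import *
np.set_printoptions(precision=1,suppress=True)
z=np.load("w9.npz");m=viewer.camera_model("wrist");print(abs(m["view"]-z["view"]).max())
p=plane([[307,231]],m,27)[0];print(p);go(p[0],p[1],22)
P=cloud(z["d"],m);print(P[231,307],P[100,200])
E
```

```text
0.15615196081574823
[ 442.4 -179.1   27. ]
psi -51.5 tcp [ 445.6 -149.7  162.6] off [-20.8  21.  140.6]
[ 442.7 -178.7   28.5] [469.4 -46.6   2.9]
```

Request:
step_arm:
  plan:
    - {"rotation": [0, 0, 0], "offset": [-0.021, 0.021, 0], "grip": 1}
    - {"rotation": [0, 0, 0], "offset": [0, 0, 0.03], "grip": 1}
    - {"rotation": [0, 0, 0], "offset": [0, 0, 0.04], "grip": 1}
    - {"rotation": [0, 0, 0], "offset": [0, 0, 0.035], "grip": 1}
    - {"rotation": [0, 0, 0], "offset": [0, 0, 0.025], "grip": 1}
    - {"rotation": [0, 0, 0], "offset": [0, 0, 0.009], "grip": 1}
    - {"rotation": [0, 0, 0], "offset": [0, 0, 0], "grip": 1}
    - {"rotation": [0, 0, 0], "offset": [0, 0, 0], "grip": 1}

```text
clock: 27.95
tcp_pos: [442.5, -179.6, 24.6]
ee_rot: [2.967, 1.03, 0.001]
force: [-0.2, -0.8, 1.0]
finger_gap: 85.5
gripper_force: 0.0
```

```bash
python3 -c "
from h import *
go(442,-179,20);print(sensors.sense()['force'])"
```

```text
psi -51.7 tcp [ 442.5 -179.6   24.6] off [-0.  -0.8  4.6]
[-0.22385577 -0.77583577  0.97588354]
```

Request:
step_arm:
  plan:
    - {"rotation": [0, 0, 0], "offset": [0, 0, 0.004], "grip": 1}
    - {"rotation": [0, 0, 0], "offset": [0, 0, 0], "grip": -1}
    - {"rotation": [0, 0, 0], "offset": [0, 0, 0], "grip": -1}
    - {"rotation": [0, 0, 0], "offset": [0, 0, 0], "grip": -1}
    - {"rotation": [0, 0, 0], "offset": [0, 0, 0], "grip": -1}
    - {"rotation": [0, 0, 0], "offset": [0, 0, 0], "grip": -1}
    - {"rotation": [0, 0, 0], "offset": [0, 0, 0], "grip": -1}

```text
clock: 28.65
tcp_pos: [442.4, -179.2, 20.4]
ee_rot: [2.968, 1.029, 0.001]
force: [-3.2, 1.7, 20.2]
finger_gap: 54.0
gripper_force: 58.9
```

Request:
step_arm:
  plan:
    - {"rotation": [0, 0, 0], "offset": [0, 0, -0.015], "grip": -1}
    - {"rotation": [0, 0, 0], "offset": [0, 0, -0.035], "grip": -1}
    - {"rotation": [0, 0, 0], "offset": [0, 0, -0.045], "grip": -1}
    - {"rotation": [0, 0, 0], "offset": [0, 0, -0.045], "grip": -1}
    - {"rotation": [0, 0, 0], "offset": [0, 0, -0.035], "grip": -1}
    - {"rotation": [0, 0, 0], "offset": [0.033, -0.031, 0], "grip": -1}
    - {"rotation": [0, 0, 0], "offset": [0.033, -0.031, 0], "grip": -1}
    - {"rotation": [0, 0, 0], "offset": [0.033, -0.031, 0], "grip": -1}

```text
clock: 29.45
tcp_pos: [462.3, -43.2, 195.0]
ee_rot: [-2.968, -1.028, -0.001]
force: [1.3, 0.1, -0.7]
finger_gap: 53.8
gripper_force: 63.3
```

Request:
step_arm:
  plan:
    - {"rotation": [0, 0, 0], "offset": [0.033, -0.031, 0], "grip": -1}
    - {"rotation": [0, 0, 0], "offset": [0.033, -0.031, 0], "grip": -1}
    - {"rotation": [0, 0, 0], "offset": [0.033, -0.031, 0], "grip": -1}
    - {"rotation": [0, 0, 0], "offset": [0.033, -0.031, 0], "grip": -1}
    - {"rotation": [0, 0, 0], "offset": [0.033, -0.031, 0], "grip": -1}
    - {"rotation": [0, 0, 0], "offset": [0.033, -0.031, 0], "grip": -1}
    - {"rotation": [0, 0, 0], "offset": [0.033, -0.031, 0], "grip": -1}
    - {"rotation": [0, 0, 0], "offset": [0.033, -0.031, 0], "grip": -1}

```text
clock: 30.25
tcp_pos: [515.8, 315.4, 194.6]
ee_rot: [2.968, 1.03, -0.001]
force: [0.5, 0.3, -0.1]
finger_gap: 53.7
gripper_force: 63.3
```

Request:
step_arm:
  plan:
    - {"rotation": [0, 0, 0], "offset": [0, 0, 0], "grip": -1}
    - {"rotation": [0, 0, 0], "offset": [0, 0, 0.02], "grip": -1}
    - {"rotation": [0, 0, 0], "offset": [0, 0, 0.02], "grip": -1}
    - {"rotation": [0, 0, 0], "offset": [0, 0, 0], "grip": -1}
    - {"rotation": [0, 0, 0], "offset": [0, 0, 0], "grip": -1}

```text
clock: 30.75
tcp_pos: [516.2, 313.1, 155.0]
ee_rot: [2.968, 1.028, -0.001]
force: [0.3, -0.5, -0.5]
finger_gap: 53.6
gripper_force: 63.3
```

```bash
python3 - <<'E'
from h import *
go(516,314,66);s=sensors.sense();print(s['finger_gap'],s['force'])
im,d,m=snap("wrist","w10")
im2,d2,_=snap("scene","s10")
cv2.imwrite("pics/c10.png",np.hstack([cv2.resize(im,(400,300)),cv2.resize(im2[180:375,200:460],(400,300))])[:,:,::-1])
E
```

```text
psi -51.8 tcp [516.2 313.1 155. ] off [ 0.4 -0.9 89. ]
53.633913499143404 [ 0.25961136 -0.4934242  -0.52458621]
```

View pics/c10.png

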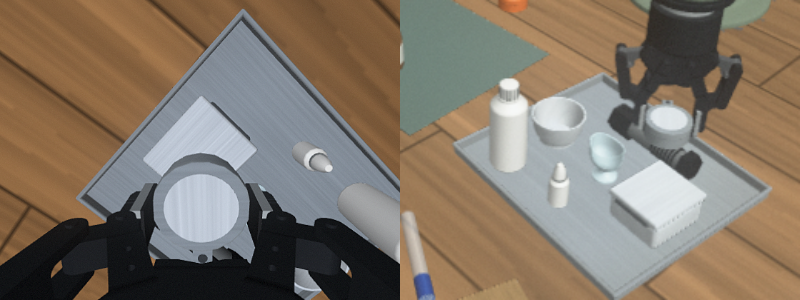

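The pin tin is held flat at (280,291) in the full wrist picture, above the dressing tin. Everything else stands upright in its place.

```bash
python3 - <<'E'
from h import *
np.set_printoptions(precision=1,suppress=True)
z=np.load("w10.npz");m=viewer.camera_model("wrist");m["view"]=z["view"]
print(plane([[280,291]],m,161.6))
# lid corners visible: left, top, right in 400x300 view
print(plane(np.array([[144,159],[203,98],[251,143]])*1.4,m,48))
E
```

```text
[[516.1 313.9 161.6]]
[[476.4 355.6  48. ]
 [561.1 346.   48. ]
 [556.4 281.   48. ]]
```

Request:
step_arm:
  plan:
    - {"rotation": [0, 0, 0], "offset": [0, -0.001, 0.03], "grip": -1}
    - {"rotation": [0, 0, 0], "offset": [0, 0, 0.03], "grip": -1}
    - {"rotation": [0, 0, 0], "offset": [0, 0, 0.015], "grip": -1}
    - {"rotation": [0, 0, 0], "offset": [0, 0, 0], "grip": -1}
    - {"rotation": [0, 0, 0], "offset": [0, 0, 0], "grip": -1}

```text
clock: 31.35
tcp_pos: [516.2, 314.0, 80.6]
ee_rot: [2.968, 1.029, 0.001]
force: [0.3, -0.3, -0.0]
finger_gap: 54.2
gripper_force: 63.3
```

Request:
step_arm:
  plan:
    - {"rotation": [0, 0, 0], "offset": [-0.001, 0.001, 0.007], "grip": -1}
    - {"rotation": [0, 0, 0], "offset": [0, 0, 0.004], "grip": -1}
    - {"rotation": [0, 0, 0], "offset": [0, 0, 0.002], "grip": -1}
    - {"rotation": [0, 0, 0], "offset": [0, 0, 0.001], "grip": -1}
    - {"rotation": [0, 0, 0], "offset": [0, 0, 0], "grip": -1}

```text
clock: 31.85
tcp_pos: [515.3, 312.7, 65.7]
ee_rot: [-2.968, -1.029, 0.001]
force: [-1.7, 0.1, 2.8]
finger_gap: 53.3
gripper_force: 63.8
```

Request:
step_arm:
  plan:
    - {"rotation": [0, 0, 0], "offset": [0, 0, 0], "grip": 0.9}
    - {"rotation": [0, 0, 0], "offset": [0, 0, 0], "grip": 0.9}
    - {"rotation": [0, 0, 0], "offset": [0, 0, 0], "grip": 0.9}
    - {"rotation": [0, 0, 0], "offset": [0, 0, -0.02], "grip": 0.9}
    - {"rotation": [0, 0, 0], "offset": [0, 0, -0.04], "grip": 0.9}
    - {"rotation": [0, 0, 0], "offset": [0, 0, -0.05], "grip": 0.9}
    - {"rotation": [0, 0, 0], "offset": [0, 0, -0.05], "grip": 0.9}
    - {"rotation": [0, 0, 0], "offset": [0.03, -0.03, -0.02], "grip": 0.9}

```text
clock: 32.65
tcp_pos: [522.5, 350.7, 251.0]
ee_rot: [-2.972, -1.018, -0.007]
force: [1.0, 0.6, -0.3]
finger_gap: 81.2
gripper_force: 0.0
```

Request:
step_arm:
  plan:
    - {"rotation": [0, 0, 0], "offset": [0.01, -0.045, 0], "grip": 0.9}
    - {"rotation": [0, 0, 0], "offset": [0.01, -0.045, 0], "grip": 0.9}
    - {"rotation": [0, 0, 0], "offset": [0.01, -0.045, 0], "grip": 0.9}
    - {"rotation": [0, 0, 0], "offset": [0.01, -0.045, 0], "grip": 0.9}
    - {"rotation": [0, 0, 0], "offset": [0, 0, 0], "grip": 0.9}

```text
clock: 33.15
tcp_pos: [436.1, 527.1, 244.2]
ee_rot: [-2.963, -1.041, 0.002]
force: [-0.4, 0.1, -0.6]
finger_gap: 81.2
gripper_force: 0.0
```

```bash
python3 - <<'E'
from h import *
np.set_printoptions(precision=1,suppress=True)
im,d,m=snap("top","t11");im2,d2,_=snap("scene","s11")
cv2.imwrite("pics/c11.png",np.hstack([cv2.resize(im[70:250,95:335],(400,300)),cv2.resize(im2[130:370,150:470],(400,300))])[:,:,::-1])
P=cloud(d,m)
def obj(n,v0,v1,u0,u1,a,b):
    Q=P[v0:v1,u0:u1].reshape(-1,3);Q=Q[(Q[:,2]>a)&(Q[:,2]<b)]
    print(n,len(Q),cv2.minEnclosingCircle(Q[:,:2].astype(np.float32)) if len(Q) else 0,np.median(Q,0) if len(Q) else 0)
obj("pin",115,185,110,172,62,90);obj("saline",85,150,200,260,110,145);obj("bowl",130,190,200,250,34,52);obj("tin+",115,185,110,172,40,60)
obj("drops",85,140,160,200,20,75)
E
```

```text
pin 542 ((512.3302001953125, 293.15716552734375), 48.15546798706055) [513.1 310.7  72.8]
saline 181 ((578.9664306640625, 112.40037536621094), 19.628395080566406) [576.8 113.5 132. ]
bowl 258 ((497.80224609375, 136.78854370117188), 81.407470703125) [510.7 125.6  43.6]
tin+ 886 ((501.4630126953125, 313.980712890625), 68.86077117919922) [504.7 306.9  49. ]
drops 173 ((595.171630859375, 244.04393005371094), 63.312171936035156) [580.  214.   42.4]
```

View pics/c11.png

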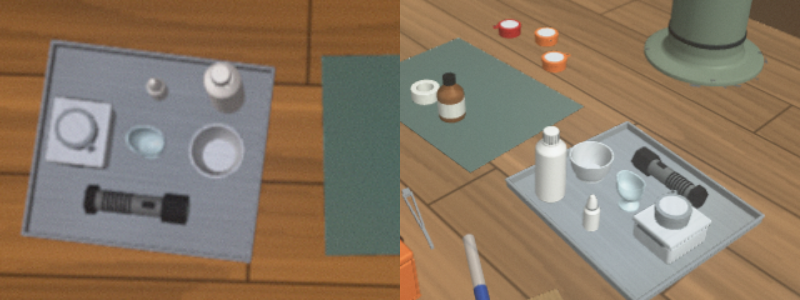

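All five items are upright and in place, with the pin tin centred on the lid to within about 4 mm. The bystanders have not moved.

```bash
python3 -c "
from rig import sign_off
print(sign_off())"
```

```text
the job is handed in; nothing more can be done
None
```

The eye-wash tray is set and handed in at about 33 s. My last camera check showed every item within tolerance, but the hand-in returned no verdict.

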